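Roll the spice caddy into its parking bay and snap it into the roller catch

TASK

Roll the little spice caddy forward by its push bar on the open worktop until both swivel castors trail straight behind their pivots, then steer it nose first between the kerbs of its parking bay and ease it home until its spear snaps fully into the roller catch; then let go of it. Keep all its wheels on the worktop, do not ram the bay, keep the jars standing on the caddy, and leave the other things on the worktop where they are.

Things in the scene. Friction and masses are not known exactly. Their poses are not given: they have to be found in the camera images.
- caddy: Rolling spice caddy, about 0.8 kg plus jars: pale wooden deck 200 x 150 mm, top 60 mm above the worktop, brass side rails (top 95 mm), nose board 106 mm high with its front face at x = +100 mm, dark push bar behind. Origin on the worktop under the deck's middle; x forward (nose), y to its left, z up. The jars stand at x = -44 mm or farther forward and reach 166 mm above the worktop.
- front_axle (a point): Middle of the axle of the two fixed front wheels, at caddy x = +70 mm, y = 0, 20 mm above the worktop (wheels of radius 20 mm at y = +-57 mm, 126 mm over all). These wheels do not swivel: the caddy rolls along its own x and turns about this point. Two swivel castors carry the rear.
- push_bar (a point): Middle of the push bar, at caddy x = -128 mm, y = 0, 128 mm above the worktop. The bar is 14 mm thick (along caddy x), 22 mm high and 124 mm long (along caddy y), on brass uprights at y = +-52 mm that slope forward and down from it; between them it is free for a grip from above.
- castor_left_hub (a point): Wheel hub of the left castor, 18 mm above the worktop. It swings freely on a 20 mm trail round a vertical pivot at caddy x = -70 mm, y = +50 mm. Trailing straight it lies at caddy x = -90 mm, y = +50 mm; it starts turned 50 to 130 degrees aside. Rolled straight ahead, a castor comes round within some 60 mm of travel.
- castor_right_hub (a point): The same for the right castor: pivot at caddy x = -70 mm, y = -50 mm; trailing straight the hub lies at caddy x = -90 mm, y = -50 mm.
- spear (a point): Middle of the head of the steel spear on the nose, at caddy x = +125 mm, y = 0, 85 mm up. The head is a square prism on edge, 18 mm wide and long over its corners, on a neck 6 mm wide. It must pass between the catch's two upright sprung rollers (10 mm across, 8 mm apart): met 7 mm before their middle, parted by a push of about 10 N, they then close behind it and draw it on 6.5 mm past their middle, where the nose board meets the buffers.
- nose (a point): Middle of the nose board's front face, at caddy x = +100 mm, 85 mm up. When the caddy is home, this face rests on the two buffers at y = +-50 mm, 18.5 mm before the rollers' middle; pushed farther, the buffers yield from about 6 N on, 6 N per mm, and stop after 3 mm.
- bay: Parking bay, fixed: two brown wooden kerbs 18 mm high and, across their inner end, an upright backboard 190 mm wide, 114 mm high that carries two sprung rubber buffers and, between them, the roller catch 85 mm up. x points into the bay (a parked caddy's x lies along it), y to the left, z up. Origin on the worktop, under the catch's middle when the backboard is clamped as deep as it goes.
- bay_mouth (a point): Middle between the kerbs at bay x = -190 mm, on the worktop. From here inward the kerbs are straight and 144 mm apart (castors that trail straight measure 112 mm over all, turned aside up to 176 mm); outward they flare to about 190 mm at bay x = -240 mm. The backboard is clamped on the kerbs by thumbscrews at any depth: its catch is 0 to 65 mm nearer the mouth than the bay's origin.
- spice_jar_a: Spice jar with a red lid and brown label, 45 mm across, 106 mm high, standing loose on the caddy, front left. Origin under its middle, z up.
- spice_jar_b: Spice jar with a red lid and green label, 45 mm across, 106 mm high, standing loose on the caddy, front right. Origin under its middle, z up.
- honey_jar: Jar of honey with a black lid, 65 mm across, 86 mm high, standing loose on the middle of the caddy. Origin under its middle, z up.
- cup: Bystander: small white espresso cup, 59 mm across and 49 mm high. Origin under its middle.
- apple_0: Bystander: red apple, 80 mm across, on the round wooden board. Origin under its middle.
- lemon_b: Bystander: lemon, 72 mm long, on the round wooden board. Origin under its middle.
Not all that is in view belongs to the job. Leave any purple look-alike of the honey_jar alone. Leave any blue or pink look-alike of the spice_jar_b alone.

How it is judged:
By the outcome, as a careful person would: the job done as asked, in the order asked, and still so for the second after the job is handed in, with the robot touching nothing.
It also fails if it takes over 58 s, if anything falls off the work surface, if the arm or the gripper's body presses on something with over 40 N, if the wrist force passes 120 N, or if a joint passes its speed limit or range.

ROBOT

A 7-joint arm with a two-finger parallel gripper is mounted at the origin on a cart in front of the work surface, level with it; the furniture and walls round the work are solid. World frame = base frame: x ahead of the robot, y to its left, z up, the work surface at z = 0. Lengths are in m, angles in rad, forces in N, time in s.
With the tool pointing down it reaches from about 0.4 to 0.85 m from the base axis. Payload 4.5 kg.
Tool frame: the origin (TCP) lies midway between the tips of the shut fingers; the grasp point (between the pads) lies 19 mm behind it; z points along the fingers, y is the line along which they close (so a half turn about z gives the same grasp; the last joint's range is limited). The gripper opens to 88 mm and grips with 3 to 60 N. Pads are 18 mm wide; open, the fingers measure 123 mm over their backs; the gripper's body (75 mm by 187 mm) begins 45 mm behind the grasp point.
Start: joints at [1.299, 0.689, -0.195, 1.565, 0.157, 0.902, -0.215], TCP at [0.188, -0.596, 0.239] pointing down, gripper open.
Joint ranges: [-3.01, 3.01], [-0.46, 2.08], [-1.47, 1.51], [0.13, 2.56], [-1, 4.14], [0.04, 2.09], [-2.66, 2.66]. Speed limits (rad/s): [2.57, 2.57, 3.14, 3.14, 3.14, 3.14, 3.14].

INTERFACE

Orientations are given as a unit quaternion [x, y, z, w].
In Python, from plant import r gives the robot as it stands.
- The arm moves only by the tool carry_out, never from a script. Its argument "plan" is a list of rows, each an object with "rot": the turn, a rotation vector about the tool's x, y, z in rad, a list of three; "xyz": the shift along the tool's x, y, z in m, a list of three; "grip": the closure in counts, from 0 (fully open) to 255 (shut). In form: [{"rot": [wx, wy, wz], "xyz": [dx, dy, dz], "grip": grip}, ...]. A call has 1 to 8 rows; each row is the pose to reach, as a shift and turn from the pose commanded when the call began, along the tool's axes at that moment; what a row does not reach only later rows make up. A row lasts 1/12 s, in which the tool goes at most 41.7 mm and 7.16 degrees, less where a joint would pass 70% of its speed; a pose out of reach is approached as far as the arm can. A call with a gripper value outside its range is refused whole. The fingers move at their own pace and stop on an object; "squeeze" is the grip in N (left out, the last holds). Time passes only in rows, so rows that repeat a pose let the fingers close. It gives the time, the measured TCP pose, the force, the opening and the grip force at its end, in the units of the state.
- r.get_state(): the state, without advancing time (a new reading comes with each control period).
- r.snapshot(name): name is "scene" or "top"; returns the picture (420x560x3 uint8, red, green, blue); there is no depth.
- r.camera_params(name): a dict with "fx", "fy", "cx", "cy" (pixels), "position" and "attitude" of the camera in the world. Camera axes: x right, y down, z forward; pixel columns grow to the right and rows downward; lengths in m; the calibration is good to about 2 mm. A picture is of the moment at which its call begins. camera_params takes no time and is no camera call.
- r.finish_job(): hands the job in; it is judged then, once.
The state is a dict: "clock": time; "q": joint angles; "qd": joint speeds; "joint_torque": joint torques, N m; "tool_pos": TCP position; "eef_rot": TCP orientation; "contact_force": force on the tool from outside, world axes, zero at the start; "moment": the same for the moment, N m; "opening": opening from 0.0 (shut) to 1.0 (fully open); "finger_force": force on a finger pad.
Only numpy, scipy, OpenCV 4.12 (cv2) and the standard library are available. Lean on these libraries where they do the work, as an engineer would, in place of code of your own. Each camera call takes 0.05 s, during which the arm holds its last target. There are 200 camera calls.

## Working session

There is one attempt and no reset: what is moved stays moved. The work goes in short steps, Python scripts to look and compute and a tool call to move; the robot and the scene stay as the last step left them, time stands still between calls to the robot, and variables do not carry over. Pictures are saved under pics/ and viewed, at most 10 in all, crops included, and the job is handed in when it is done.

Besides the shell and the picture viewer there is one more tool, called after "Emit:" as name(argument=value, ...) on one line, values as JSON. carry_out: Moves the arm, as the interface text tells. Its arguments: {"type":"object","properties":{"plan":{"type":"array"},"squeeze":{"type":"number"}},"required":["plan"]}

```bash
mkdir -p pics; ls; python3 - <<'E'
from plant import r
import cv2
print(r.get_state())
for n in("scene","top"):
    cv2.imwrite(f"pics/{n}0.png",r.snapshot(n)[:,:,::-1]); print(n,r.camera_params(n))
E
```

```text
pics
{'clock': 0.0, 'q': array([ 1.29879665,  0.68999368, -0.19450547,  1.56634516,  0.15729223,
        0.90252077, -0.21508691]), 'qd': array([-1.64865656e-04, -1.33853161e-04,  6.08697213e-04,  1.26642608e-03,
       -5.06252564e-04, -4.35939608e-05, -5.53766023e-04]), 'joint_torque': array([ 8.02398717e-04, -5.27553964e+01, -1.26667690e+00, -1.53426969e+01,
       -5.26627398e-02,  6.58428617e-03,  1.71351776e-04]), 'tool_pos': array([ 0.18791434, -0.5954066 ,  0.23790348]), 'eef_rot': array([ 9.88326571e-01,  1.52347329e-01, -2.10651194e-04, -9.14224121e-04]), 'contact_force': array([0.50743214, 0.27153155, 0.19066656]), 'moment': array([-0.03864508, -0.03003327,  0.00179942]), 'finger_force': 0.0, 'opening': 0.9990146437922578}
scene {'fx': 407.5113906922627, 'fy': 407.5113906922627, 'cx': 276.76799349676656, 'cy': 212.83876907362287, 'position': array([0.16620288, 0.7019182 , 1.00353308]), 'attitude': array([-0.23942563,  0.90663637, -0.33433057,  0.09438718])}
top {'fx': 385.8017814219019, 'fy': 385.8017814219019, 'cx': 272.8440660752456, 'cy': 211.0064583846489, 'position': array([0.46274851, 0.03146441, 1.11978944]), 'attitude': array([-0.69942521,  0.71332657, -0.02866833,  0.03387791])}
```

View pics/scene0.png

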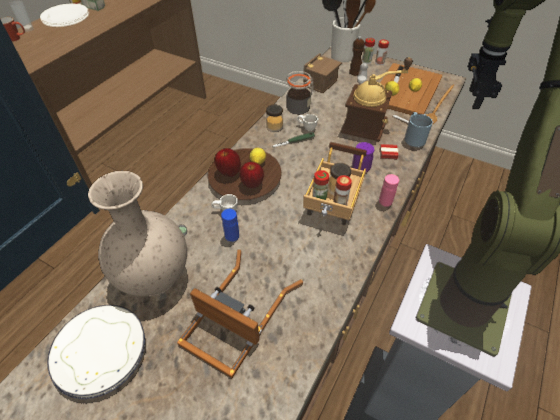

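View pics/top0.png

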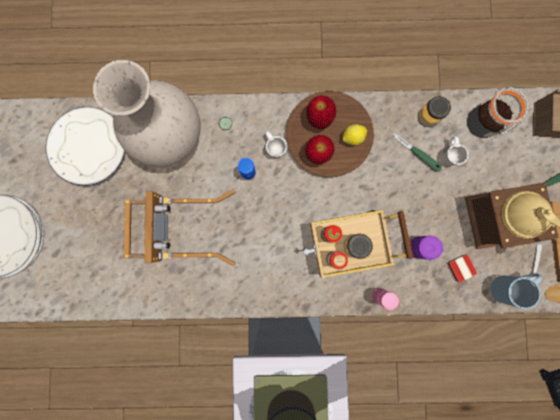

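```bash
cat > h.py <<'E'
import numpy as np, cv2
from scipy.spatial.transform import Rotation as R
from plant import r
def ray(n,uv):
    c=r.camera_params(n); uv=np.atleast_2d(np.float64(uv))
    d=np.c_[(uv[:,0]-c["cx"])/c["fx"],(uv[:,1]-c["cy"])/c["fy"],np.ones(len(uv))]
    return np.array(c["position"]),R.from_quat(c["attitude"]).apply(d)
def plane(n,uv,z):
    p,d=ray(n,uv); return p+d*((z-p[2])/d[:,2])[:,None]
def proj(n,P):
    c=r.camera_params(n); d=R.from_quat(c["attitude"]).inv().apply(np.atleast_2d(P)-c["position"])
    return np.c_[c["fx"]*d[:,0]/d[:,2]+c["cx"],c["fy"]*d[:,1]/d[:,2]+c["cy"]]
E
python3 - <<'E'
import cv2
a=cv2.imread("pics/top0.png")
x=cv2.resize(a[195:290,295:455],None,fx=4.9,fy=4.9,interpolation=cv2.INTER_CUBIC)
cv2.imwrite("pics/c1.png",x)
x=cv2.resize(a[180:275,110:250],None,fx=5,fy=5,interpolation=cv2.INTER_CUBIC)
cv2.imwrite("pics/c2.png",x)
E
```

```text
(no output)
```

View pics/c1.png

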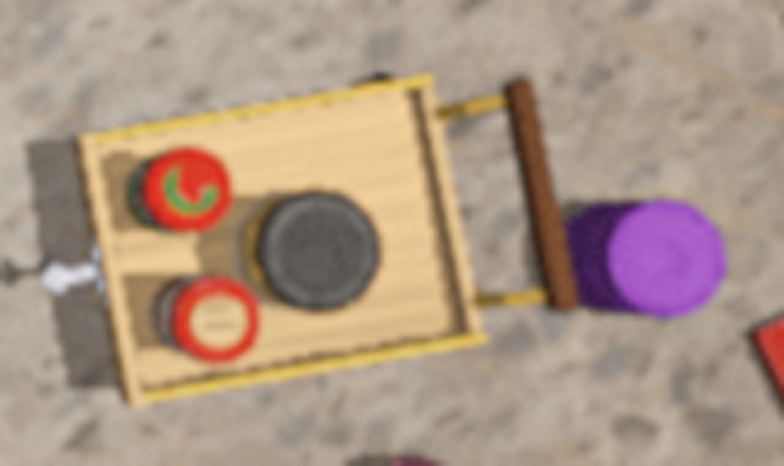

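View pics/c2.png

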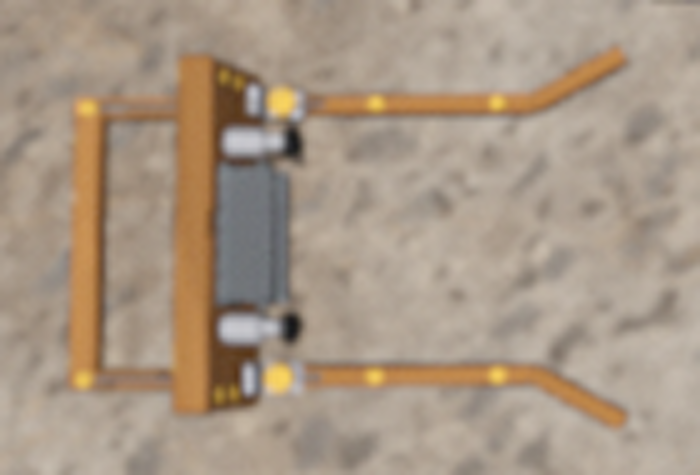

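```bash
python3 - <<'E'
from h import *
np.set_printoptions(precision=4,suppress=True)
def c1(L,z): L=np.array(L,float); return plane("top",(L+.5)/4.9-.5+[295,195],z)[:,:2]
def c2(L,z): L=np.array(L,float); return plane("top",(L+.5)/5-.5+[110,180],z)[:,:2]
bar=c1([[508,85],[528,84],[556,306],[577,304]],.139)
nose=c1([[80,135],[130,403]],.106)
rails=c1([[433,77],[486,340]],.095)
print("bar",bar,"\nnose",nose,"\nrails rear",rails)
bm=bar.mean(0); nm=nose.mean(0); rm=rails.mean(0)
d=nm-bm; print("axis deg from +x:",np.degrees(np.arctan2(d[1],d[0])),"len(228)",np.hypot(*d),"bm",bm,"nm",nm,"rm",rm)
for a,b in((bar[:2].mean(0),bar[2:].mean(0)),nose,rails):
    e=a-b; print("cross: len",np.hypot(*e),"axis deg",np.degrees(np.arctan2(e[1],e[0]))+90)
print("spear", c1([[62,277]],.085), "purple", c1([[667,258]],.086))
print("pink,blue"); print(plane("top",[[389,301],[247,168]],.1))
ki=c2([[320,113],[530,113],[320,365],[535,365]],.018); print("kerb inner",ki)
print("bends",c2([[530,113],[535,365],[625,60],[625,420]],.018))
dots=c2([[375,103],[497,103],[375,377],[497,377]],.018); print("dots",dots)
print("board top front",c2([[212,57],[208,410]],.114)); print("rear bar",c2([[103,105],[100,380]],.018))
print("bufs",c2([[300,145],[300,328]],.085),"catch front",c2([[290,172],[288,300]],.1))
E
```

```text
bar [[ 0.541  -0.2813]
 [ 0.5413 -0.2916]
 [ 0.4266 -0.3004]
 [ 0.4274 -0.3112]] 
nose [[ 0.5213 -0.0615]
 [ 0.3787 -0.084 ]] 
rails rear [[ 0.5497 -0.2549]
 [ 0.4076 -0.2769]]
axis deg from +x: 98.67789851728242 len(228) 0.22598566131758138 bm [ 0.4841 -0.2961] nm [ 0.45   -0.0727] rm [ 0.4787 -0.2659]
cross: len 0.11578579832308108 axis deg 99.61976512949715
cross: len 0.14442156760210256 axis deg 98.95542589946945
cross: len 0.14380034824726423 axis deg 98.82342541857363
spear [[ 0.4454 -0.0515]] purple [[ 0.4494 -0.3797]]
pink,blue
[[ 0.313  -0.2586  0.1   ]
 [ 0.6704  0.1052  0.1   ]]
kerb inner [[0.5917 0.3238]
 [0.5893 0.2028]
 [0.4474 0.3233]
 [0.4451 0.2008]]
bends [[0.5893 0.2028]
 [0.4451 0.2008]
 [0.6189 0.1478]
 [0.4131 0.1499]]
dots [[0.5969 0.2921]
 [0.5955 0.2218]
 [0.44   0.292 ]
 [0.4387 0.2225]]
board top front [[0.6114 0.3555]
 [0.4266 0.356 ]]
rear bar [[0.5989 0.4492]
 [0.4413 0.4488]]
bufs [[0.5667 0.3168]
 [0.4683 0.3164]] catch front [[0.5509 0.3179]
 [0.483  0.3187]]
```

Crop c1: the nose board top runs from (80,135) to (130,403), the bar from (517,82) to (565,305), and the purple jar sits close behind it at (667,258). Crop c2: the bay opens to the right. Its kerb bends are at about (535,105) and (535,373), and the buffers at (300,145) and (300,328). Moving above the push bar now.

Emit:
carry_out(plan=[{"rot": [0, 0, 0.05], "xyz": [0.03, -0.015, 0], "grip": 0}, {"rot": [0, 0, 0.1], "xyz": [0.067, -0.035, 0], "grip": 0}, {"rot": [0, 0, 0.152], "xyz": [0.104, -0.054, 0], "grip": 0}, {"rot": [0, 0, 0.152], "xyz": [0.141, -0.073, 0], "grip": 0}, {"rot": [0, 0, 0.152], "xyz": [0.178, -0.092, 0], "grip": 0}, {"rot": [0, 0, 0.152], "xyz": [0.215, -0.112, 0], "grip": 0}, {"rot": [0, 0, 0.152], "xyz": [0.252, -0.132, 0], "grip": 0}, {"rot": [0, 0, 0.152], "xyz": [0.289, -0.151, 0], "grip": 0}])

```text
clock: 0.77
tool_pos: [0.4185, -0.3637, 0.2385]
eef_rot: [0.997, 0.077, -0.0, -0.0]
contact_force: [1.1, -0.6, -0.5]
opening: 1.004
finger_force: 0.0
```

```bash
cat >> h.py <<'E'
def rel(targets,H=None):
    "targets: rows (x,y,z,heading deg of caddy); tool y = -heading, z down; deltas from the measured pose"
    s=r.get_state(); T=R.from_quat(s["eef_rot"])
    for x,y,z,a in targets:
        a=np.radians(a); Y=-np.array([np.cos(a),np.sin(a),0]); Z=np.array([0,0,-1.]); G=R.from_matrix(np.c_[np.cross(Y,Z),Y,Z])
        print("xyz",np.round(T.inv().apply(np.array([x,y,z])-s["tool_pos"]),4),"rot",np.round((T.inv()*G).as_rotvec(),4))
def st():
    s=r.get_state(); Y=R.from_quat(s["eef_rot"]).apply([0,1,0])
    print("t %.2f"%s["clock"],"tcp",np.round(s["tool_pos"],4),"head %.2f"%np.degrees(np.arctan2(-Y[1],-Y[0])),"F",np.round(s["contact_force"],1),"M",np.round(s["moment"],2),"open %.3f"%s["opening"],"ff %.1f"%s["finger_force"])
E
python3 -c "
from h import *
st(); rel([(.4845,-.297,.2,98.8),(.4845,-.297,.111,98.8)])"
```

```text
t 0.77 tcp [ 0.4185 -0.3637  0.2385] head 98.81 F [ 1.1 -0.6 -0.5] M [-0.   -0.07 -0.01] open 1.004 ff 0.0
xyz [ 0.0755 -0.0558  0.0385] rot [-0.0006  0.0007  0.0002]
xyz [ 0.0756 -0.0558  0.1275] rot [-0.0006  0.0007  0.0002]
```

Emit:
carry_out(plan=[{"rot": [0, 0, 0], "xyz": [0.0255, -0.0186, 0.005], "grip": 0}, {"rot": [0, 0, 0], "xyz": [0.051, -0.037, 0.012], "grip": 0}, {"rot": [0, 0, 0], "xyz": [0.0755, -0.0558, 0.03], "grip": 0}, {"rot": [0, 0, 0], "xyz": [0.0755, -0.0558, 0.06], "grip": 0}, {"rot": [0, 0, 0], "xyz": [0.0755, -0.0558, 0.09], "grip": 0}, {"rot": [0, 0, 0], "xyz": [0.0755, -0.0558, 0.115], "grip": 0}, {"rot": [0, 0, 0], "xyz": [0.0755, -0.0558, 0.1275], "grip": 0}, {"rot": [0, 0, 0], "xyz": [0.0755, -0.0558, 0.1275], "grip": 0}])

```text
clock: 1.43
tool_pos: [0.4816, -0.2976, 0.108]
eef_rot: [0.997, 0.077, -0.003, -0.002]
contact_force: [0.8, -0.1, 0.3]
opening: 0.999
finger_force: 0.0
```

```bash
python3 -c "
from h import *
st(); a=r.snapshot('scene'); b=r.snapshot('top')
uv=proj('scene',[[.4845,-.297,.128]])[0].astype(int);vt=proj('top',[[.4845,-.297,.128]])[0].astype(int);print(uv,vt)
f=lambda a,u:cv2.resize(a[max(0,u[1]-45):u[1]+75,max(0,u[0]-60):u[0]+60],(400,400),interpolation=2)
cv2.imwrite('pics/g1.png',np.hstack([f(a,uv),f(b,vt)])[:,:,::-1])"
```

```text
t 1.43 tcp [ 0.4816 -0.2976  0.108 ] head 98.84 F [ 0.8 -0.1  0.3] M [ 0.01  0.04 -0.02] open 0.999 ff 0.0
[347 148] [404 234]
```

View pics/g1.png

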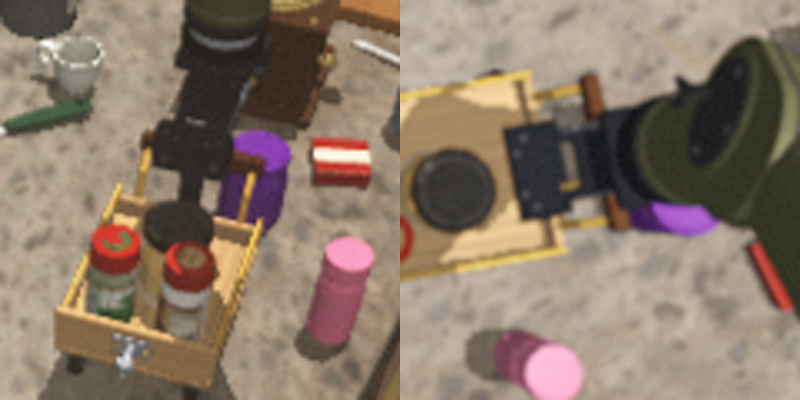

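Left half: the fingers straddle the bar near its middle at about (205,150). Right half: the gripper body is clear of the jars. Closing.

Emit:
carry_out(plan=[{"rot": [0, 0, 0], "xyz": [0, 0, 0], "grip": 100}, {"rot": [0, 0, 0], "xyz": [0, 0, 0], "grip": 150}, {"rot": [0, 0, 0], "xyz": [0, 0, 0], "grip": 190}, {"rot": [0, 0, 0], "xyz": [0, 0, 0], "grip": 220}, {"rot": [0, 0, 0], "xyz": [0, 0, 0], "grip": 255}, {"rot": [0, 0, 0], "xyz": [0, 0, 0], "grip": 255}, {"rot": [0, 0, 0], "xyz": [0, 0, 0], "grip": 255}, {"rot": [0, 0, 0], "xyz": [0, 0, 0], "grip": 255}], squeeze=25)

```text
clock: 2.2
tool_pos: [0.4837, -0.2989, 0.1113]
eef_rot: [0.997, 0.077, 0.0, 0.0]
contact_force: [-0.2, 0.1, 0.4]
opening: 0.419
finger_force: 0.0
```

```bash
cat > path.py <<'E'
from h import *
# axle path: heading profile over arc length; start pose from the grip state
s=r.get_state(); Y=R.from_quat(s["eef_rot"]).apply([0,1,0]); h0=np.degrees(np.arctan2(-Y[1],-Y[0])); 
def u(a): a=np.radians(a); return np.array([np.cos(a),np.sin(a)])
def run(hm,L=(10,85,60,85,0),h1=89.3,ds=.5):
    from numpy import cos,pi
    sm=lambda t:(1-cos(pi*np.clip(t,0,1)))/2
    S=np.cumsum((0,)+L); q=np.arange(0,S[-1]+ds/2,ds)
    h=h0+(hm-h0)*sm((q-S[1])/L[1])+(h1-hm)*sm((q-S[3])/L[3])
    ax=AX0+np.vstack([[0,0],np.cumsum(np.array([u(a) for a in (h[1:]+h[:-1])/2])*ds/1000,0)])
    return q,h,ax
E
python3 -c "
from path import *; import path
from scipy.optimize import brentq
st()
path.AX0=np.array([.450,-.0727])-.03*u(98.8)
print(path.AX0)
off=lambda hm:(lambda e:e[0]-(.5184+.0122*(e[1]-.292)))(run(hm)[2][-1])
hm=brentq(off,45,95); q,h,ax=run(hm); print(hm,ax[-1])
for i in range(0,len(q),16):
  b=ax[i]-.198*u(h[i]); print(q[i],np.round(h[i],1),np.round(ax[i],4),np.round(b,4))
"
```

```text
t 2.20 tcp [ 0.4837 -0.2989  0.1113] head 98.81 F [-0.2  0.1  0.4] M [0.02 0.03 0.03] open 0.419 ff 0.0
[ 0.45458958 -0.10234685]
61.7649991239406 [0.51633971 0.12312408]
0.0 98.8 [ 0.4546 -0.1023] [ 0.4849 -0.298 ]
8.0 98.8 [ 0.4534 -0.0944] [ 0.4837 -0.2901]
16.0 98.4 [ 0.4522 -0.0865] [ 0.4809 -0.2824]
24.0 96.4 [ 0.4511 -0.0786] [ 0.4731 -0.2754]
32.0 93.0 [ 0.4504 -0.0706] [ 0.4609 -0.2684]
40.0 88.5 [ 0.4503 -0.0626] [ 0.4453 -0.2606]
48.0 83.4 [ 0.4509 -0.0547] [ 0.428  -0.2513]
56.0 77.9 [ 0.4522 -0.0468] [ 0.4107 -0.2404]
64.0 72.7 [ 0.4542 -0.039 ] [ 0.3952 -0.228 ]
72.0 68.1 [ 0.4569 -0.0315] [ 0.383  -0.2152]
80.0 64.5 [ 0.4601 -0.0242] [ 0.375 -0.203]
88.0 62.4 [ 0.4637 -0.017 ] [ 0.3719 -0.1925]
96.0 61.8 [ 0.4675 -0.01  ] [ 0.3738 -0.1844]
104.0 61.8 [ 0.4713 -0.0029] [ 0.3776 -0.1774]
112.0 61.8 [0.4751 0.0041] [ 0.3814 -0.1703]
120.0 61.8 [0.4789 0.0112] [ 0.3852 -0.1633]
128.0 61.8 [0.4826 0.0182] [ 0.389  -0.1562]
136.0 61.8 [0.4864 0.0253] [ 0.3927 -0.1492]
144.0 61.8 [0.4902 0.0323] [ 0.3965 -0.1421]
152.0 61.8 [0.494  0.0394] [ 0.4003 -0.1351]
160.0 62.0 [0.4978 0.0464] [ 0.4048 -0.1284]
168.0 63.3 [0.5015 0.0535] [ 0.4126 -0.1234]
176.0 65.7 [0.5049 0.0607] [ 0.4235 -0.1197]
184.0 68.9 [0.508  0.0681] [ 0.4369 -0.1167]
192.0 72.8 [0.5106 0.0757] [ 0.4519 -0.1134]
200.0 76.8 [0.5127 0.0834] [ 0.4675 -0.1094]
208.0 80.7 [0.5143 0.0912] [ 0.4824 -0.1042]
216.0 84.2 [0.5153 0.0992] [ 0.4954 -0.0978]
224.0 87.0 [0.5159 0.1071] [ 0.5054 -0.0906]
232.0 88.7 [0.5162 0.1151] [ 0.5117 -0.0828]
240.0 89.3 [0.5163 0.1231] [ 0.5139 -0.0749]
```

Emit:
carry_out(plan=[{"rot": [0, 0, 0], "xyz": [0, 0, 0], "grip": 255}, {"rot": [0, 0, 0], "xyz": [0, 0, 0], "grip": 255}, {"rot": [0, 0, 0], "xyz": [0, 0, 0], "grip": 255}, {"rot": [0, 0, 0], "xyz": [0, 0, 0], "grip": 255}, {"rot": [0, 0, 0], "xyz": [0, 0, 0], "grip": 255}, {"rot": [0, 0, 0], "xyz": [0, 0, 0], "grip": 255}])

```text
clock: 2.7
tool_pos: [0.4837, -0.2989, 0.1112]
eef_rot: [0.997, 0.077, -0.0, -0.0]
contact_force: [-0.8, 0.4, 0.2]
opening: 0.156
finger_force: 25.0
```

```bash
python3 -c "
from path import *; import path
st()
path.AX0=np.array(r.get_state()['tool_pos'][:2])+.198*u(h0); print(path.AX0)
q,h,ax=run(61.8)
rel([tuple(ax[i]-.198*u(h[i]))+(.111,h[i]) for i in (6,18,30,44,58,72,86,100)])
"
```

```text
t 2.70 tcp [ 0.4837 -0.2989  0.1112] head 98.82 F [-0.8  0.4  0.2] M [0.07 0.08 0.03] open 0.156 ff 25.0
[ 0.45335673 -0.10320762]
xyz [ 0.     -0.003   0.0002] rot [-0.0001  0.0001  0.    ]
xyz [ 0.     -0.009   0.0002] rot [-0.0001  0.0001  0.    ]
xyz [-0.0011 -0.015   0.0002] rot [-0.0001  0.0001  0.0055]
xyz [-0.0061 -0.0221  0.0002] rot [-0.0001  0.0001  0.0313]
xyz [-0.0146 -0.0296  0.0002] rot [-0.0001  0.0001  0.0764]
xyz [-0.026  -0.0378  0.0002] rot [-1.00e-04  1.00e-04  1.38e-01]
xyz [-0.0392 -0.0473  0.0002] rot [-1.000e-04  1.000e-04  2.119e-01]
xyz [-0.053  -0.0581  0.0002] rot [-1.000e-04  1.000e-04  2.932e-01]
```

```bash
cat > nxt.py <<'E'
import sys
from path import *; import path
# plan fixed from the grasp; args: list of q in mm
path.h0=98.82; path.AX0=np.array([.45336,-.10321]); hm=float(sys.argv[1])
q,h,ax=run(hm,L=(10,85,60,85,200)); st()
c=np.array(r.get_state()["tool_pos"][:2])
i=np.argmin([np.hypot(*(ax[k]-.198*u(h[k])-c)) for k in range(len(q))]); print("at q",q[i],"plan h",h[i],"err",ax[i]-.198*u(h[i])-c)
rel([tuple(ax[i]-.198*u(h[i]))+(.111,h[i]) for i in (int(2*float(v)) for v in sys.argv[2:])])
E
python3 nxt.py 61.8 2 5 9 13 17 21 25 29
```

```text
t 2.70 tcp [ 0.4837 -0.2989  0.1112] head 98.82 F [-0.8  0.4  0.2] M [0.07 0.08 0.03] open 0.156 ff 25.0
at q 0.0 plan h 98.82 err [ 1.56126577e-05 -4.62779518e-07]
xyz [ 0.     -0.002   0.0002] rot [-0.0001  0.0001 -0.0001]
xyz [ 0.     -0.005   0.0002] rot [-0.0001  0.0001 -0.0001]
xyz [ 0.     -0.009   0.0002] rot [-0.0001  0.0001 -0.0001]
xyz [-0.0004 -0.013   0.0002] rot [-0.0001  0.0001  0.0019]
xyz [-0.0021 -0.017   0.0002] rot [-0.0001  0.0001  0.0107]
xyz [-0.0051 -0.0211  0.0002] rot [-0.0001  0.0001  0.0263]
xyz [-0.0093 -0.0252  0.0002] rot [-0.0001  0.0001  0.0483]
xyz [-0.0146 -0.0296  0.0002] rot [-0.0001  0.0001  0.0764]
```

Emit:
carry_out(plan=[{"rot": [0, 0, 0], "xyz": [0, -0.002, 0], "grip": 255}, {"rot": [0, 0, 0], "xyz": [0, -0.005, 0], "grip": 255}, {"rot": [0, 0, 0], "xyz": [0, -0.009, 0], "grip": 255}, {"rot": [0, 0, 0.002], "xyz": [-0.0004, -0.013, 0], "grip": 255}, {"rot": [0, 0, 0.011], "xyz": [-0.0021, -0.017, 0], "grip": 255}, {"rot": [0, 0, 0.026], "xyz": [-0.0051, -0.021, 0], "grip": 255}, {"rot": [0, 0, 0.048], "xyz": [-0.0093, -0.0252, 0], "grip": 255}, {"rot": [0, 0, 0.076], "xyz": [-0.0146, -0.0296, 0], "grip": 255}])

```text
clock: 3.37
tool_pos: [0.4645, -0.2713, 0.1112]
eef_rot: [0.999, 0.038, 0.0, -0.0]
contact_force: [0.7, -1.2, -0.9]
opening: 0.151
finger_force: 25.0
```

```bash
python3 nxt.py 61.8 33 37 41 45 49 53 57 61
```

```text
t 3.37 tcp [ 0.4645 -0.2713  0.1112] head 94.34 F [ 0.7 -1.2 -0.9] M [-0.08 -0.06  0.03] open 0.151 ff 25.0
at q 29.5 plan h 94.21715327569773 err [-0.00057185 -0.00011992]
xyz [-0.0064 -0.0035  0.0002] rot [-0.     -0.0003  0.0317]
xyz [-0.0137 -0.0079  0.0002] rot [-0.0001 -0.0003  0.0698]
xyz [-0.0216 -0.0126  0.0002] rot [-1.000e-04 -3.000e-04  1.117e-01]
xyz [-0.0299 -0.0178  0.0002] rot [-1.000e-04 -3.000e-04  1.565e-01]
xyz [-0.0382 -0.0234  0.0002] rot [-1.000e-04 -3.000e-04  2.033e-01]
xyz [-0.0465 -0.0294  0.0002] rot [-1.000e-04 -3.000e-04  2.509e-01]
xyz [-0.0545 -0.0358  0.0002] rot [-1.000e-04 -3.000e-04  2.984e-01]
xyz [-0.0619 -0.0425  0.0002] rot [-1.000e-04 -3.000e-04  3.448e-01]
```

Emit:
carry_out(plan=[{"rot": [0, 0, 0.032], "xyz": [-0.0064, -0.0035, 0], "grip": 255}, {"rot": [0, 0, 0.07], "xyz": [-0.0137, -0.0079, 0], "grip": 255}, {"rot": [0, 0, 0.112], "xyz": [-0.0216, -0.0126, 0], "grip": 255}, {"rot": [0, 0, 0.1565], "xyz": [-0.0299, -0.0178, 0], "grip": 255}, {"rot": [0, 0, 0.203], "xyz": [-0.0382, -0.0234, 0], "grip": 255}, {"rot": [0, 0, 0.251], "xyz": [-0.0465, -0.0294, 0], "grip": 255}, {"rot": [0, 0, 0.298], "xyz": [-0.0545, -0.0358, 0], "grip": 255}, {"rot": [0, 0, 0.345], "xyz": [-0.0619, -0.0425, 0], "grip": 255}])

```text
clock: 4.03
tool_pos: [0.3984, -0.2341, 0.1113]
eef_rot: [0.991, -0.136, -0.0, 0.0]
contact_force: [0.4, -0.5, -2.5]
opening: 0.156
finger_force: 25.0
```

```bash
python3 nxt.py 61.8 65 69 73 77 82 87 92 97
```

```text
t 4.03 tcp [ 0.3984 -0.2341  0.1113] head 74.40 F [ 0.4 -0.5 -2.5] M [-0.02 -0.    0.01] open 0.156 ff 25.0
at q 61.0 plan h 74.59009543411972 err [0.0011412  0.00045525]
xyz [-0.0077 -0.0049  0.0003] rot [0.0005 0.0007 0.0409]
xyz [-0.0156 -0.0094  0.0003] rot [0.0005 0.0007 0.082 ]
xyz [-0.0224 -0.0141  0.0003] rot [0.0005 0.0006 0.119 ]
xyz [-0.0282 -0.0189  0.0003] rot [0.0005 0.0006 0.1511]
xyz [-0.0337 -0.0249  0.0003] rot [0.0005 0.0006 0.1834]
xyz [-0.0371 -0.0307  0.0003] rot [0.0005 0.0006 0.206 ]
xyz [-0.0384 -0.0361  0.0003] rot [0.0005 0.0006 0.218 ]
xyz [-0.0377 -0.0411  0.0003] rot [0.0005 0.0006 0.22  ]
```

Emit:
carry_out(plan=[{"rot": [0, 0, 0.041], "xyz": [-0.0077, -0.0049, 0], "grip": 255}, {"rot": [0, 0, 0.082], "xyz": [-0.0156, -0.0094, 0], "grip": 255}, {"rot": [0, 0, 0.119], "xyz": [-0.0224, -0.0141, 0], "grip": 255}, {"rot": [0, 0, 0.151], "xyz": [-0.0282, -0.0189, 0], "grip": 255}, {"rot": [0, 0, 0.183], "xyz": [-0.0337, -0.0249, 0], "grip": 255}, {"rot": [0, 0, 0.206], "xyz": [-0.0371, -0.0307, 0], "grip": 255}, {"rot": [0, 0, 0.218], "xyz": [-0.0384, -0.0361, 0], "grip": 255}, {"rot": [0, 0, 0.22], "xyz": [-0.0377, -0.0411, 0], "grip": 255}])

```text
clock: 4.7
tool_pos: [0.3741, -0.184, 0.1112]
eef_rot: [0.97, -0.241, -0.0, -0.0]
contact_force: [-0.1, -0.3, -1.6]
opening: 0.157
finger_force: 25.0
```

```bash
python3 nxt.py 61.8 102 107 113 119 125 131 135 138; python3 -c "
from h import *
b=r.snapshot('top'); cv2.imwrite('pics/t2.png',cv2.resize(b[150:290,150:430],(800,400),interpolation=2)[:,:,::-1])"
```

```text
t 4.70 tcp [ 0.3741 -0.184   0.1112] head 62.05 F [-0.1 -0.3 -1.6] M [-0.04  0.08 -0.03] open 0.157 ff 25.0
at q 98.0 plan h 61.8 err [-0.00046795  0.00041767]
xyz [-0.0006 -0.0041  0.0002] rot [-0.      0.0004  0.0044]
xyz [-0.0006 -0.0091  0.0002] rot [-0.      0.0004  0.0044]
xyz [-0.0005 -0.0151  0.0002] rot [-0.      0.0004  0.0044]
xyz [-0.0005 -0.0211  0.0002] rot [-0.      0.0004  0.0044]
xyz [-0.0005 -0.0271  0.0002] rot [-0.      0.0004  0.0044]
xyz [-0.0005 -0.0331  0.0002] rot [-0.      0.0004  0.0044]
xyz [-0.0004 -0.0371  0.0002] rot [-0.      0.0004  0.0044]
xyz [-0.0004 -0.0401  0.0002] rot [-0.      0.0004  0.0044]
```

View pics/t2.png

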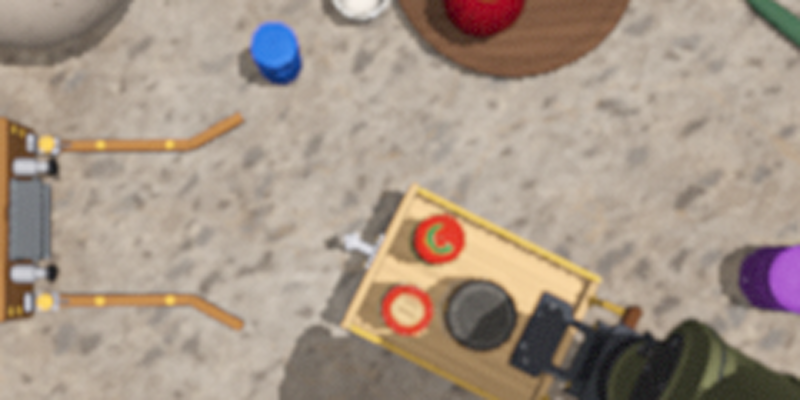

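The picture shows the caddy turned toward the bay, jars upright, with its nose edge running from (415,186) to (345,326). I'll check that against the planned path.

```bash
python3 -c "
from h import *
p=lambda L,z:plane('top',(np.array(L,float)+.5)/(800/280)-.5+[150,150],z)[:,:2]
n=p([[415,186],[345,326]],.106); e=n[0]-n[1]; m=n.mean(0); a=np.arctan2(e[1],e[0])+np.pi/2
print(n,m,np.degrees(a)); s=r.get_state()['tool_pos'][:2]
d=m-s; print('bar->nose',np.hypot(*d),np.degrees(np.arctan2(d[1],d[0])))"
```

```text
[[ 0.54162551 -0.01990219]
 [ 0.41481987  0.04704201]] [0.47822269 0.01356991] 62.169189414186654
bar->nose 0.22185363128556854 62.32765779015913
```

Emit:
carry_out(plan=[{"rot": [0, 0, 0.004], "xyz": [-0.0006, -0.004, 0], "grip": 255}, {"rot": [0, 0, 0.004], "xyz": [-0.0006, -0.009, 0], "grip": 255}, {"rot": [0, 0, 0.004], "xyz": [-0.0005, -0.015, 0], "grip": 255}, {"rot": [0, 0, 0.004], "xyz": [-0.0005, -0.021, 0], "grip": 255}, {"rot": [0, 0, 0.004], "xyz": [-0.0005, -0.027, 0], "grip": 255}, {"rot": [0, 0, 0.004], "xyz": [-0.0005, -0.033, 0], "grip": 255}, {"rot": [0, 0, 0.004], "xyz": [-0.0004, -0.037, 0], "grip": 255}, {"rot": [0, 0, 0.004], "xyz": [-0.0004, -0.04, 0], "grip": 255}])

```text
clock: 5.42
tool_pos: [0.3931, -0.1484, 0.1112]
eef_rot: [0.97, -0.243, 0.0, -0.0]
contact_force: [-1.3, -0.2, -1.8]
opening: 0.157
finger_force: 25.0
```

```bash
python3 nxt.py 61.8 142 147 152 157 162 166 170 174
```

```text
t 5.42 tcp [ 0.3931 -0.1484  0.1112] head 61.92 F [-1.3 -0.2 -1.8] M [0.05 0.19 0.13] open 0.157 ff 25.0
at q 138.0 plan h 61.8 err [-0.00062291  0.00012388]
xyz [-0.0006 -0.0038  0.0002] rot [-0.0003 -0.0002  0.0021]
xyz [-0.0006 -0.0088  0.0002] rot [-0.0003 -0.0002  0.0021]
xyz [-0.0006 -0.0138  0.0002] rot [-0.0003 -0.0002  0.0021]
xyz [-0.0004 -0.0188  0.0002] rot [-0.0003 -0.0002  0.0014]
xyz [ 0.001  -0.0238  0.0002] rot [-0.0003 -0.0002 -0.0059]
xyz [ 0.0033 -0.0278  0.0002] rot [-0.0003 -0.0002 -0.0175]
xyz [ 0.0064 -0.0319  0.0002] rot [-0.0003 -0.0002 -0.0338]
xyz [ 0.0103 -0.0361  0.0002] rot [-0.0003 -0.0002 -0.0547]
```

Emit:
carry_out(plan=[{"rot": [0, 0, 0.002], "xyz": [-0.0006, -0.0038, 0], "grip": 255}, {"rot": [0, 0, 0.002], "xyz": [-0.0006, -0.0088, 0], "grip": 255}, {"rot": [0, 0, 0.002], "xyz": [-0.0006, -0.0138, 0], "grip": 255}, {"rot": [0, 0, 0.001], "xyz": [-0.0004, -0.0188, 0], "grip": 255}, {"rot": [0, 0, -0.006], "xyz": [0.001, -0.0238, 0], "grip": 255}, {"rot": [0, 0, -0.0175], "xyz": [0.0033, -0.0278, 0], "grip": 255}, {"rot": [0, 0, -0.034], "xyz": [0.0064, -0.0319, 0], "grip": 255}, {"rot": [0, 0, -0.055], "xyz": [0.0103, -0.0361, 0], "grip": 255}])

```text
clock: 6.08
tool_pos: [0.4191, -0.122, 0.1112]
eef_rot: [0.977, -0.215, -0.0, 0.0]
contact_force: [-1.1, -0.7, -1.8]
opening: 0.151
finger_force: 25.0
```

```bash
python3 nxt.py 61.8 178 182 186 190 194 198 202 206
```

```text
t 6.08 tcp [ 0.4191 -0.122   0.1112] head 65.12 F [-1.1 -0.7 -1.8] M [0.   0.19 0.04] open 0.151 ff 25.0
at q 174.0 plan h 65.05327361230984 err [0.00014281 0.00055814]
xyz [ 0.0048 -0.0046  0.0002] rot [ 0.0001  0.0001 -0.0237]
xyz [ 0.0102 -0.0088  0.0002] rot [ 0.0001  0.0001 -0.052 ]
xyz [ 0.0161 -0.0132  0.0002] rot [ 0.0001  0.0001 -0.0832]
xyz [ 0.0223 -0.0179  0.0002] rot [ 1.000e-04  1.000e-04 -1.164e-01]
xyz [ 0.0285 -0.0228  0.0002] rot [ 1.000e-04  1.000e-04 -1.512e-01]
xyz [ 0.0348 -0.0279  0.0002] rot [ 1.000e-04  1.000e-04 -1.866e-01]
xyz [ 0.0408 -0.0332  0.0002] rot [ 1.000e-04  1.000e-04 -2.218e-01]
xyz [ 0.0465 -0.0387  0.0002] rot [ 1.000e-04  1.000e-04 -2.563e-01]
```

Emit:
carry_out(plan=[{"rot": [0, 0, -0.024], "xyz": [0.0048, -0.0046, 0], "grip": 255}, {"rot": [0, 0, -0.052], "xyz": [0.0102, -0.0088, 0], "grip": 255}, {"rot": [0, 0, -0.083], "xyz": [0.0161, -0.0132, 0], "grip": 255}, {"rot": [0, 0, -0.116], "xyz": [0.0223, -0.0179, 0], "grip": 255}, {"rot": [0, 0, -0.151], "xyz": [0.0285, -0.0228, 0], "grip": 255}, {"rot": [0, 0, -0.187], "xyz": [0.0348, -0.0279, 0], "grip": 255}, {"rot": [0, 0, -0.222], "xyz": [0.0408, -0.0332, 0], "grip": 255}, {"rot": [0, 0, -0.256], "xyz": [0.0465, -0.0387, 0], "grip": 255}])

```text
clock: 6.75
tool_pos: [0.4782, -0.1067, 0.1112]
eef_rot: [0.996, -0.088, 0.0, 0.0]
contact_force: [-0.5, 0.1, -1.7]
opening: 0.153
finger_force: 25.0
```

```bash
python3 nxt.py 61.8 210 214 218 222 226 230 233 235
```

```text
t 6.75 tcp [ 0.4782 -0.1067  0.1112] head 79.87 F [-0.5  0.1 -1.7] M [-0.01  0.18  0.16] open 0.153 ff 25.0
at q 206.5 plan h 80.03990730155114 err [0.00026689 0.00064934]
xyz [ 0.0058 -0.0043  0.0002] rot [ 0.0002 -0.0004 -0.0316]
xyz [ 0.0116 -0.0086  0.0002] rot [ 0.0002 -0.0004 -0.0621]
xyz [ 0.0167 -0.013   0.0002] rot [ 0.0002 -0.0004 -0.0896]
xyz [ 0.021  -0.0174  0.0002] rot [ 0.0002 -0.0004 -0.1135]
xyz [ 0.0244 -0.0219  0.0002] rot [ 0.0002 -0.0004 -0.1332]
xyz [ 0.0268 -0.0263  0.0002] rot [ 0.0002 -0.0004 -0.1484]
xyz [ 0.028  -0.0295  0.0002] rot [ 0.0002 -0.0004 -0.1567]
xyz [ 0.0284 -0.0316  0.0002] rot [ 0.0002 -0.0004 -0.1606]
```

Emit:
carry_out(plan=[{"rot": [0, 0, -0.032], "xyz": [0.0058, -0.0043, 0], "grip": 255}, {"rot": [0, 0, -0.062], "xyz": [0.0116, -0.0086, 0], "grip": 255}, {"rot": [0, 0, -0.09], "xyz": [0.0167, -0.013, 0], "grip": 255}, {"rot": [0, 0, -0.1135], "xyz": [0.021, -0.0174, 0], "grip": 255}, {"rot": [0, 0, -0.133], "xyz": [0.0244, -0.0219, 0], "grip": 255}, {"rot": [0, 0, -0.148], "xyz": [0.0268, -0.0263, 0], "grip": 255}, {"rot": [0, 0, -0.157], "xyz": [0.028, -0.0295, 0], "grip": 255}, {"rot": [0, 0, -0.161], "xyz": [0.0284, -0.0316, 0], "grip": 255}])

```text
clock: 7.42
tool_pos: [0.5112, -0.0801, 0.1112]
eef_rot: [1.0, -0.009, 0.0, -0.0]
contact_force: [-0.5, -0.0, -0.6]
opening: 0.154
finger_force: 25.0
```

```bash
python3 nxt.py 61.8 240; python3 -c "
from h import *
b=r.snapshot('top'); cv2.imwrite('pics/t3.png',cv2.resize(b[180:275,120:290],(798,446),interpolation=2)[:,:,::-1])
r0=r.snapshot('scene');cv2.imwrite('pics/s3raw.png',r0[:,:,::-1])"
```

```text
t 7.42 tcp [ 0.5112 -0.0801  0.1112] head 88.97 F [-0.5 -0.  -0.6] M [-0.05 -0.01 -0.04] open 0.154 ff 25.0
at q 235.5 plan h 89.11026027610927 err [ 6.86032247e-04 -8.55066780e-05]
xyz [ 0.0013 -0.0044  0.0002] rot [-0.0003 -0.0003 -0.0057]
```

View pics/t3.png

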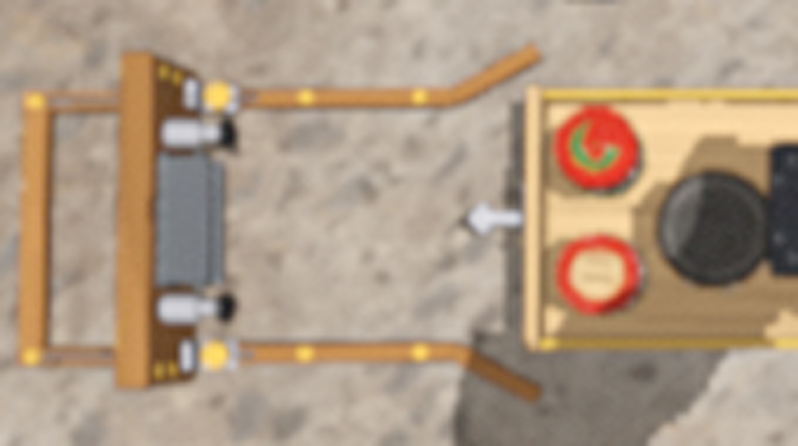

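Picture: nose edge ends at (530,87) and (530,348), spear at (485,218), buffers at (230,134) and (230,307), and board front edge ends at about (153,53) and (150,387). Caddy and bay are nearly in line. Next I'll compute the residual offset.

```bash
python3 -c "
from h import *
f=798/170
p=lambda L,z:plane('top',(np.array(L,float)+.5)/[798/170,446/95]-.5+[120,180],z)[:,:2]
np.set_printoptions(precision=4,suppress=True)
n=p([[526,88],[528,348]],.106);print('nose',n,n.mean(0))
print('spear',p([[484,218]],.085)); 
b=p([[222,134],[222,307]],.085);print('bufs',b,b.mean(0))
b=p([[155,153],[155,287]],.105);print('plate',b.mean(0))
b=p([[153,53],[150,387]],.114);print('board',b,b.mean(0))
b=p([[305,97],[305,353]],.018);print('dots in',b.mean(0))
b=p([[419,97],[419,353]],.018);print('dots out',b.mean(0))
b=p([[34,101],[31,355]],.018);print('rear screws',b.mean(0))
b=p([[538,50],[538,393]],.018);print('flare ends',b,b.mean(0))
"
```

```text
nose [[0.5886 0.1465]
 [0.4428 0.1468]] [0.5157 0.1466]
spear [[0.5168 0.1736]]
bufs [[0.5681 0.3241]
 [0.4689 0.3236]] [0.5185 0.3239]
plate [0.5184 0.356 ]
board [[0.6116 0.355 ]
 [0.4255 0.3551]] [0.5186 0.355 ]
dots in [0.5187 0.2921]
dots out [0.5173 0.2225]
rear screws [0.5201 0.4587]
flare ends [[0.6229 0.1488]
 [0.4139 0.151 ]] [0.5184 0.1499]
```

Emit:
carry_out(plan=[{"rot": [0, 0, 0], "xyz": [0, -0.004, 0], "grip": 255}, {"rot": [0, 0, 0], "xyz": [0, -0.01, 0], "grip": 255}, {"rot": [0, 0, 0], "xyz": [0, -0.017, 0], "grip": 255}, {"rot": [0, 0, 0], "xyz": [0, -0.025, 0], "grip": 255}, {"rot": [0, 0, 0], "xyz": [0, -0.033, 0], "grip": 255}, {"rot": [0, 0, 0], "xyz": [0, -0.041, 0], "grip": 255}, {"rot": [0, 0, 0], "xyz": [0, -0.049, 0], "grip": 255}, {"rot": [0, 0, 0], "xyz": [0, -0.057, 0], "grip": 255}])

```text
clock: 8.18
tool_pos: [0.512, -0.0227, 0.1112]
eef_rot: [1.0, -0.009, 0.0, -0.0]
contact_force: [0.2, -0.7, -1.9]
opening: 0.157
finger_force: 25.0
```

```bash
python3 -c "
from h import *
st(); rel([(.5135,.02,.111,89.1),(.514,.06,.111,89.3)])"
```

```text
t 8.18 tcp [ 0.512  -0.0227  0.1112] head 88.94 F [ 0.2 -0.7 -1.9] M [-0.14 -0.08 -0.03] open 0.157 ff 25.0
xyz [ 0.0007 -0.0427  0.0003] rot [-0.0001 -0.0002 -0.0029]
xyz [ 0.0004 -0.0827  0.0003] rot [-0.0001 -0.0002 -0.0064]
```

Emit:
carry_out(plan=[{"rot": [0, 0, 0], "xyz": [0, -0.007, 0], "grip": 255}, {"rot": [0, 0, 0], "xyz": [0, -0.014, 0], "grip": 255}, {"rot": [0, 0, -0.001], "xyz": [0.0002, -0.022, 0], "grip": 255}, {"rot": [0, 0, -0.002], "xyz": [0.0004, -0.03, 0], "grip": 255}, {"rot": [0, 0, -0.003], "xyz": [0.0006, -0.038, 0], "grip": 255}, {"rot": [0, 0, -0.004], "xyz": [0.0007, -0.045, 0], "grip": 255}, {"rot": [0, 0, -0.005], "xyz": [0.0008, -0.051, 0], "grip": 255}, {"rot": [0, 0, -0.005], "xyz": [0.0008, -0.055, 0], "grip": 255}])

```text
clock: 8.85
tool_pos: [0.514, 0.0324, 0.1112]
eef_rot: [1.0, -0.007, 0.0, -0.0]
contact_force: [0.7, 0.4, -0.7]
opening: 0.155
finger_force: 25.0
```

```bash
python3 -c "
from h import *
st()
b=r.snapshot('top'); s=r.snapshot('scene')
b=cv2.resize(b[180:280,120:260],(560,400),interpolation=2)
u=proj('scene',[[.517,.27,.08]])[0].astype(int);print(u)
s=cv2.resize(s[u[1]-60:u[1]+60,u[0]-35:u[0]+35],(233,400),interpolation=2)
cv2.imwrite('pics/t4.png',np.hstack([b,s])[:,:,::-1])"
```

```text
t 8.85 tcp [0.514  0.0324 0.1112] head 89.25 F [ 0.7  0.4 -0.7] M [-0.09 -0.2  -0.06] open 0.155 ff 25.0
[246 284]
```

View pics/t4.png

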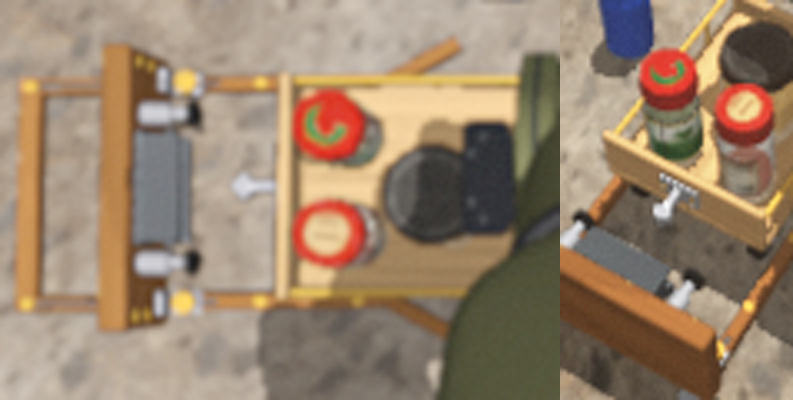

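The spear (250,185) is about level with the buffer midpoint (row 187.5). The nose is in between the kerbs and the jars are standing. Moving on gently to just short of the rollers.

Emit:
carry_out(plan=[{"rot": [0, 0, 0], "xyz": [0, -0.005, 0], "grip": 255}, {"rot": [0, 0, 0], "xyz": [0, -0.01, 0], "grip": 255}, {"rot": [0, 0, 0], "xyz": [0, -0.016, 0], "grip": 255}, {"rot": [0, 0, 0], "xyz": [0, -0.022, 0], "grip": 255}, {"rot": [0, 0, 0], "xyz": [0, -0.027, 0], "grip": 255}, {"rot": [0, 0, 0], "xyz": [0, -0.031, 0], "grip": 255}, {"rot": [0, 0, 0], "xyz": [0, -0.034, 0], "grip": 255}, {"rot": [0, 0, 0], "xyz": [0, -0.035, 0], "grip": 255}])

```text
clock: 9.62
tool_pos: [0.5144, 0.0671, 0.1112]
eef_rot: [1.0, -0.007, 0.0, -0.0]
contact_force: [0.9, -0.4, 0.4]
opening: 0.155
finger_force: 25.0
```

Emit:
carry_out(plan=[{"rot": [0, 0, 0], "xyz": [0, -0.001, 0], "grip": 255}, {"rot": [0, 0, 0], "xyz": [0, -0.002, 0], "grip": 255}, {"rot": [0, 0, 0], "xyz": [0, -0.003, 0], "grip": 255}, {"rot": [0, 0, 0], "xyz": [0, -0.004, 0], "grip": 255}, {"rot": [0, 0, 0], "xyz": [0, -0.005, 0], "grip": 255}, {"rot": [0, 0, 0], "xyz": [0, -0.006, 0], "grip": 255}], squeeze=40)

```text
clock: 10.12
tool_pos: [0.5144, 0.0721, 0.1112]
eef_rot: [1.0, -0.007, 0.0, 0.0]
contact_force: [0.4, -0.5, 0.1]
opening: 0.153
finger_force: 40.0
```

```bash
python3 -c "
from h import *
st()"
```

```text
t 10.12 tcp [0.5144 0.0721 0.1112] head 89.17 F [ 0.4 -0.5  0.1] M [-0.07 -0.09 -0.1 ] open 0.153 ff 40.0
```

Expected contact is around y = 0.075. Advancing 3 to 4 mm at a time.

Emit:
carry_out(plan=[{"rot": [0, 0, 0], "xyz": [0, -0.001, 0], "grip": 255}, {"rot": [0, 0, 0], "xyz": [0, -0.002, 0], "grip": 255}, {"rot": [0, 0, 0], "xyz": [0, -0.003, 0], "grip": 255}, {"rot": [0, 0, 0], "xyz": [0, -0.004, 0], "grip": 255}])

```text
clock: 10.45
tool_pos: [0.5145, 0.0755, 0.1112]
eef_rot: [1.0, -0.007, 0.0, 0.0]
contact_force: [0.4, -3.0, -0.4]
opening: 0.153
finger_force: 40.0
```

Emit:
carry_out(plan=[{"rot": [0, 0, 0], "xyz": [0, -0.001, 0], "grip": 255}, {"rot": [0, 0, 0], "xyz": [0, -0.002, 0], "grip": 255}, {"rot": [0, 0, 0], "xyz": [0, -0.003, 0], "grip": 255}])

```text
clock: 10.7
tool_pos: [0.5143, 0.0771, 0.1112]
eef_rot: [1.0, -0.008, -0.0, 0.001]
contact_force: [0.7, -7.0, -0.1]
opening: 0.153
finger_force: 40.0
```

Emit:
carry_out(plan=[{"rot": [0, 0, 0], "xyz": [0, -0.001, 0], "grip": 255}, {"rot": [0, 0, 0], "xyz": [0, -0.002, 0], "grip": 255}])

```text
clock: 10.87
tool_pos: [0.5142, 0.0781, 0.1112]
eef_rot: [1.0, -0.008, -0.0, 0.002]
contact_force: [-0.4, -9.3, 1.1]
opening: 0.156
finger_force: 40.0
```

Emit:
carry_out(plan=[{"rot": [0, 0, 0], "xyz": [0, -0.001, 0], "grip": 255}, {"rot": [0, 0, 0], "xyz": [0, -0.002, 0], "grip": 255}])

```text
clock: 11.03
tool_pos: [0.5141, 0.0793, 0.1112]
eef_rot: [1.0, -0.009, -0.0, 0.002]
contact_force: [0.0, -11.0, 2.0]
opening: 0.153
finger_force: 40.0
```

Emit:
carry_out(plan=[{"rot": [0, 0, 0], "xyz": [0, -0.001, 0], "grip": 255}, {"rot": [0, 0, 0], "xyz": [0, -0.002, 0], "grip": 255}])

```text
clock: 11.2
tool_pos: [0.5143, 0.083, 0.1112]
eef_rot: [1.0, -0.008, -0.0, 0.001]
contact_force: [1.1, -1.3, -0.1]
opening: 0.158
finger_force: 40.0
```

Emit:
carry_out(plan=[{"rot": [0, 0, 0], "xyz": [0, -0.001, 0], "grip": 255}, {"rot": [0, 0, 0], "xyz": [0, -0.002, 0], "grip": 255}])

```text
clock: 11.37
tool_pos: [0.5149, 0.0893, 0.1112]
eef_rot: [1.0, -0.006, 0.0, -0.001]
contact_force: [1.3, -1.7, -1.1]
opening: 0.156
finger_force: 40.0
```

Peak 11 N, then the catch drew it in, so it snapped. A light push will confirm it is seated on the buffers.

Emit:
carry_out(plan=[{"rot": [0, 0, 0], "xyz": [0, -0.001, 0], "grip": 255}, {"rot": [0, 0, 0], "xyz": [0, -0.002, 0], "grip": 255}, {"rot": [0, 0, 0], "xyz": [0, -0.002, 0], "grip": 255}])

```text
clock: 11.62
tool_pos: [0.5149, 0.0893, 0.1112]
eef_rot: [1.0, -0.007, 0.0, 0.0]
contact_force: [1.3, -1.0, 0.2]
opening: 0.156
finger_force: 40.0
```

```bash
python3 -c "
from h import *
st()"
```

```text
t 11.62 tcp [0.5149 0.0893 0.1112] head 89.20 F [ 1.3 -1.   0.2] M [-0.07 -0.39 -0.06] open 0.156 ff 40.0
```

Emit:
carry_out(plan=[{"rot": [0, 0, 0], "xyz": [0, -0.001, 0], "grip": 255}, {"rot": [0, 0, 0], "xyz": [0, -0.002, 0], "grip": 255}, {"rot": [0, 0, 0], "xyz": [0, -0.002, 0], "grip": 255}])

```text
clock: 11.87
tool_pos: [0.5148, 0.0898, 0.1112]
eef_rot: [1.0, -0.008, 0.0, 0.001]
contact_force: [1.3, -4.3, -0.4]
opening: 0.149
finger_force: 40.0
```

```bash
python3 -c "
from h import *
st()"
```

```text
t 11.87 tcp [0.5148 0.0898 0.1112] head 89.12 F [ 1.3 -4.3 -0.4] M [-0.8  -0.39 -0.03] open 0.149 ff 40.0
```

Force rises against the buffers at y ≈ 0.0898, so it is home. Relaxing, opening, then lifting straight up.

Emit:
carry_out(plan=[{"rot": [0, 0, 0], "xyz": [0, 0.0015, 0], "grip": 255}, {"rot": [0, 0, 0], "xyz": [0, 0.0015, 0], "grip": 140}, {"rot": [0, 0, 0], "xyz": [0, 0.0015, 0], "grip": 140}, {"rot": [0, 0, 0], "xyz": [0, 0.0015, 0], "grip": 140}, {"rot": [0, 0, 0], "xyz": [0, 0.0015, 0], "grip": 140}, {"rot": [0, 0, 0], "xyz": [0, 0.0015, 0], "grip": 140}, {"rot": [0, 0, 0], "xyz": [0, 0.0015, 0], "grip": 140}])

```text
clock: 12.45
tool_pos: [0.5144, 0.0899, 0.1112]
eef_rot: [1.0, -0.007, -0.0, -0.0]
contact_force: [0.9, -0.4, 0.1]
opening: 0.448
finger_force: 0.0
```

```bash
python3 -c "
from h import *
st()"
```

```text
t 12.45 tcp [0.5144 0.0899 0.1112] head 89.21 F [ 0.9 -0.4  0.1] M [ 0.03 -0.01 -0.04] open 0.448 ff 0.0
```

Emit:
carry_out(plan=[{"rot": [0, 0, 0], "xyz": [0, 0, -0.008], "grip": 140}, {"rot": [0, 0, 0], "xyz": [0, 0, -0.022], "grip": 140}, {"rot": [0, 0, 0], "xyz": [0, 0, -0.045], "grip": 140}, {"rot": [0, 0, 0], "xyz": [0, 0, -0.075], "grip": 140}, {"rot": [0, 0, 0], "xyz": [0, 0, -0.105], "grip": 140}, {"rot": [0, 0, 0], "xyz": [0, 0.02, -0.12], "grip": 140}, {"rot": [0, 0, 0], "xyz": [0, 0.06, -0.12], "grip": 140}, {"rot": [0, 0, 0], "xyz": [0, 0.1, -0.12], "grip": 140}])

```text
clock: 13.12
tool_pos: [0.5141, -0.0098, 0.2331]
eef_rot: [1.0, -0.005, 0.002, -0.0]
contact_force: [0.8, -0.5, -0.4]
opening: 0.449
finger_force: 0.0
```

Emit:
carry_out(plan=[{"rot": [0, 0, 0], "xyz": [0, 0.04, 0], "grip": 140}, {"rot": [0, 0, 0], "xyz": [0, 0.08, 0], "grip": 140}, {"rot": [0, 0, 0], "xyz": [0, 0.12, 0], "grip": 140}, {"rot": [0, 0, 0], "xyz": [0, 0.15, 0], "grip": 140}, {"rot": [0, 0, 0], "xyz": [0, 0.15, 0], "grip": 140}])

```text
clock: 13.53
tool_pos: [0.5097, -0.1692, 0.2322]
eef_rot: [1.0, -0.013, 0.0, 0.003]
contact_force: [0.6, -0.5, 1.1]
opening: 0.451
finger_force: 0.0
```

```bash
python3 -c "
from h import *
st()
b=r.snapshot('top'); s=r.snapshot('scene')
b=cv2.resize(b[170:290,120:300],(480,320),interpolation=2)
s=cv2.resize(s[150:390,150:390],(320,320),interpolation=2)
cv2.imwrite('pics/t5.png',np.hstack([b,s])[:,:,::-1])"
```

```text
t 13.53 tcp [ 0.5097 -0.1692  0.2322] head 88.51 F [ 0.6 -0.5  1.1] M [-0.    0.05  0.02] open 0.451 ff 0.0
```

View pics/t5.png

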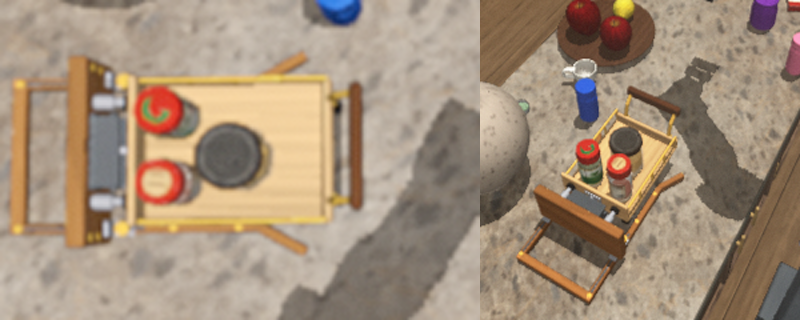

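The caddy is parked with its nose board at about (130,150), on the buffers. The bar at (355,145) is free, the jars are standing, and the bystanders look undisturbed.

Emit:
carry_out(plan=[{"rot": [0, 0, 0], "xyz": [0, 0, 0], "grip": 140}, {"rot": [0, 0, 0], "xyz": [0, 0, 0], "grip": 140}, {"rot": [0, 0, 0], "xyz": [0, 0, 0], "grip": 140}, {"rot": [0, 0, 0], "xyz": [0, 0, 0], "grip": 140}])

```text
clock: 13.97
tool_pos: [0.5113, -0.1589, 0.2313]
eef_rot: [1.0, -0.006, -0.0, -0.0]
contact_force: [-0.2, -0.5, -0.4]
opening: 0.45
finger_force: 0.0
```

```bash
python3 -c "
from plant import r
print(r.finish_job())"
```

```text
the job is handed in; nothing more can be done
None
```

The caddy is parked with its spear snapped into the catch (11 N peak, then drawn home onto the buffers), the jars are standing, the gripper is clear, and the job was handed in at about 14 s; I curved the caddy from the start and never checked the castors in an image, relying on the straight run-in before the bay to bring them round.

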